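# Check a trolley tyre with a pencil gauge

## Task

Take the pencil tyre gauge from the wooden block, push its open end straight onto the valve of the trolley wheel whose dust cap is off, in line with the leaning valve stem, and keep it pressed on with a light push of about 5 N. Finish while still holding it there in the gripper, square on the valve; never press hard (well under 30 N), and leave the wheels and everything else on the bench where they are.

Things in the scene. Friction and masses are not known exactly. Their poses are not given: they have to be found in the camera images.
- gauge: Pencil-type tyre gauge, loose, 85 g, round, 154 mm long, upright, mouth down in one of the block's 3 holes (any one), mouth 30 mm below the block's top. Origin: centre of the open mouth; z up its axis to the other end; spin is free. Steel chuck z = 0 to 30 mm: outside 24 mm wide at the mouth, 19.4 mm above z = 5 mm; inside, a 16 mm funnel narrowing over 5 mm to an 11 mm bore with a sprung rubber seal.
- gauge_grip (a point): Where to grip the gauge: on its axis, 115 mm above the mouth, on the aluminium barrel (16 mm in diameter from 30 to 146 mm above the mouth). A thin pocket clip on one side is look only; a white 5 mm square scale stick stands on top, from 146 to 154 mm.
- seal (a joint): How far the rubber seal inside the gauge's bore is pushed in, m: 0 when free (seal face 9 mm inside the mouth), 0.006 at its stop. Spring: 2 N to start it, then 1 N per mm (5 N at 3 mm, 8 N at 6 mm).
- wheel_1: Trolley wheel, 1.5 kg, lying loose on its side: black tyre 221 mm in diameter, 65 mm high, white dished rim (opening 126 mm wide), steel hub 32 mm in diameter standing 72 mm above the bench. Origin: centre of its underside; z up. Its valve stands in the dish on the wheel's own +x side. The two wheels are alike, but only one has a bare valve.
- wheel_2: The other wheel, the same in all its parts.
- valve_1: Valve of wheel_1: fixed brass stem, 8 mm in diameter, 33 mm long. Origin: centre of the stem's end face, 66 mm above the bench, 40.5 mm from the wheel's axis; z out along the stem, which leans 20 degrees from vertical towards the hub. The gauge's chuck has room around the stem down to 18 mm below the end face. dust_cap tells whether it is capped.
- valve_2: Valve of wheel_2, the same in all its parts and frame.
- dust_cap: Black ribbed plastic dust cap, 12 mm in diameter, 18 mm long, fixed on one of the two valves (it covers the end and stands 6 mm past it). Origin: centre of its open lower end, 12 mm down the stem from the end face; z out along the stem. The valve without it is the one to check.
- rack: Wooden block fixed to the bench, 215 mm (its x) by 66 mm (its y) by 45 mm high, with three round holes 27 mm wide and 30 mm deep in a row along its x, at x = -68, 0 and 68 mm. Origin: centre of its underside. The gauge, the socket and the torch stand in the holes, in any order.
- socket: Bystander in the block: steel deep socket 24 mm in diameter and 60 mm long with an 11 to 16 mm extension bar, 136 mm tall in all, standing upright. Origin: centre of its underside, 15 mm above the bench.
- torch: Bystander in the block: aluminium torch with dark rings, 24 mm at the foot, 21 mm above, 108 mm tall. Origin: centre of its underside, 15 mm above the bench.
- cap_loose: Bystander: the dust cap taken off the bare valve, standing on the bench, 12 mm in diameter, 18 mm high. Origin: centre of its underside.
- spanner: Bystander: steel spanner 170 mm long lying flat on the bench.
- spray_can: Bystander: grey spray can 65 mm in diameter, 160 mm tall, at the back of the bench. Origin: centre of its underside.
- grease_tub: Bystander: white tub with black lid, 84 mm in diameter, 70 mm tall, at the back. Origin: centre of its underside.
- axle: Bystander: steel axle 260 mm long with two washers, lying at the back.
- nut_tin: Bystander: open steel tin of nuts, 110 by 80 by 32 mm, at the back. Origin: centre of its underside.
Things that resemble listed ones, but are neither listed nor needed, are in the scene too. Leave any blue look-alike of the gauge alone.

How it is judged:
By the outcome, as a careful person would: the job done as asked, in the order asked, and still so for the second after the job is handed in, while the arm keeps its last pose, push and grip.
It also fails if it takes over 42 s, if anything falls off the work surface, if the arm or the gripper's body presses on something with over 40 N, if the wrist force passes 120 N, or if a joint passes its speed limit or range.

## Robot

A 6-joint arm with a two-finger parallel gripper is mounted at the origin on the work surface. World frame = base frame: x ahead of the robot, y to its left, z up, the work surface at z = 0. Lengths are in m, angles in rad, forces in N, time in s.
With the tool pointing down it reaches from about 0.425 to 0.95 m from the base axis. Payload 14.7 kg.
Tool frame: the origin (TCP) lies midway between the tips of the shut fingers; the grasp point (between the pads) lies 19 mm behind it; x points along the fingers, y is the direction in which the jaws open and shut, and the axes are right-handed (so a half turn about x gives the same grasp; the last joint's range is limited). The gripper opens to 85 mm and grips with 20 to 120 N. Pads are 22 mm wide; open, the fingers measure 114 mm over their backs; the gripper's body (76 mm by 85 mm) begins 54 mm behind the grasp point. The pads swing forward as they close: fully open they stand 13 mm farther back than shut.
Start: joints at [1.206, 0.48, 1.596, -0, 1.065, -0.047], TCP at [0.203, 0.617, 0.21] pointing down, gripper open.
Joint ranges: [-2.75, 2.75], [-0.82, 2.05], [0.23, 2.67], [-1.56, 4.7], [0.09, 2.69], [-2.92, 2.92]. Speed limits (rad/s): [1.89, 1.89, 2.39, 3.01, 3.01, 3.01].

## Interface

Orientations are given as a unit quaternion [w, x, y, z].
In Python, from station import get_obs, read_camera, sign_off gives the robot as it stands. The module is installed in compiled form; this text tells all that it offers.
- The arm moves only by the shell command python3 -m jog 'ROWS' [FORCE]. ROWS is JSON, one flat list of numbers, 7 for each row, row after row: the shift along the tool's x, y, z in cm, then the turn, a rotation vector about the tool's x, y, z in degrees, then the closure in counts, from 0 (fully open) to 255 (shut). In form: [tx, ty, tz, wx, wy, wz, jaw, tx, ty, tz, wx, wy, wz, jaw, ...]. A call has exactly 10 rows; each row shifts and turns the commanded pose from where the row before left it, along the tool's axes as they then stand; what a row does not reach is not made up. A row lasts 1/8 s, in which the tool goes at most 62.5 mm and 10.7 degrees, less where a joint would pass 70% of its speed; a pose out of reach is approached as far as the arm can. A call with a gripper value outside its range is refused whole. The fingers move at their own pace and stop on an object; FORCE is the grip in N (left out, the last holds). Time passes only in rows, so rows that do not move let the fingers close, or fill a call up. It gives the time, the measured TCP pose, the force and the opening at its end, in the units of the state.
- get_obs(): the state, without advancing time (a new reading comes with each control period).
- read_camera(name): name is "scene" or "side" or "wrist"; returns a dict with "frame" (420x560x3 uint8, red, green, blue), "fovy" (degrees; the focal length in pixels is half the picture's height over the tangent of half this angle, whatever the lens; pixels are square), "cx", "cy" (the principal point, pixels), "xyz" and "rotation" of the camera in the world. Camera axes: x right, y up, looking along -z (the intrinsics and any distortion apply to the point x, -y, -z); pixel columns grow to the right and rows downward; lengths in m; the calibration is good to about 2 mm. A picture is of the moment at which its call begins. There is no depth.
- sign_off(): hands the job in, once; it reports no verdict.
The state is a dict: "time_s": time; "joint_pos": joint angles; "joint_velocities": joint speeds; "effort": joint torques, N m; "ee_pos": TCP position; "orientation": TCP orientation; "ft_force": force on the tool from outside, world axes, zero at the start; "moment": the same for the moment, N m; "finger_gap": finger opening in m.
Only numpy, scipy, OpenCV 4.12 (cv2) and the standard library are available. Lean on these libraries where they do the work, as an engineer would, in place of code of your own. Each camera call takes 0.05 s, during which the arm holds its last target.

## Working session

There is one attempt and no reset: what is moved stays moved. The work goes in short steps, Python scripts to look and compute and a shell command to move; the robot and the scene stay as the last step left them, time stands still between calls to the robot, and variables do not carry over. Pictures are saved under pics/ and viewed, and the job is handed in when it is done.

```bash
mkdir -p pics; ls
python3 - <<'E'
from station import *
import cv2
print(get_obs())
for n in ["scene","side","wrist"]:
    c=read_camera(n); print(n,{k:(v.tolist() if hasattr(v,'tolist') else v) for k,v in c.items() if k!='frame'})
    cv2.imwrite(f"pics/{n}0.png",c['frame'][:,:,::-1])
E
```

```text
pics
{'time_s': 0.0, 'joint_pos': array([ 1.20641357e+00,  4.80814990e-01,  1.59687405e+00,  1.15063848e-05,
        1.06511858e+00, -4.65706037e-02]), 'joint_velocities': array([-1.30556707e-03, -8.47424149e-05,  4.46694964e-04,  2.38365916e-03,
       -2.10679053e-05, -8.84560231e-05]), 'effort': array([-1.83255121e-03, -9.50668716e+01, -4.30186236e+01, -5.30161276e-05,
        1.23500891e-02, -3.11249812e-05]), 'ee_pos': array([0.20291736, 0.61704667, 0.20968328]), 'orientation': array([ 0.69810636,  0.11147341,  0.69828861, -0.112313  ]), 'ft_force': array([-0.20890553,  0.58102426, -0.30299903]), 'moment': array([ 0.04980544,  0.02907898, -0.00314805]), 'finger_gap': 0.08552974427805768}
scene {'fovy': 48.16439780765113, 'cx': 280.3105046157331, 'cy': 204.03841766332144, 'xyz': [0.9360291155487812, 0.6437650258852746, 0.7841511319942716], 'rotation': [0.23184130267289693, 0.11398168661735132, 0.38783428224031197, 0.8847837899791904]}
side {'fovy': 55.09038743742927, 'cx': 275.5698094124547, 'cy': 209.70039196079554, 'xyz': [-0.014633664587535292, -0.5813786919646081, 0.8557230711418409], 'rotation': [0.8521371475029244, 0.3769568390209341, -0.1545314614939177, -0.3284598160650384]}
wrist {'fovy': 71.25365996054836, 'cx': 282.1643987864479, 'cy': 208.7808657562093, 'xyz': [0.12931467543599998, 0.6423427072428736, 0.37226303545640477], 'rotation': [0.8008470379552071, -0.12478828189327269, -0.09018529633398842, 0.5787387310571558]}
```

View pics/scene0.png

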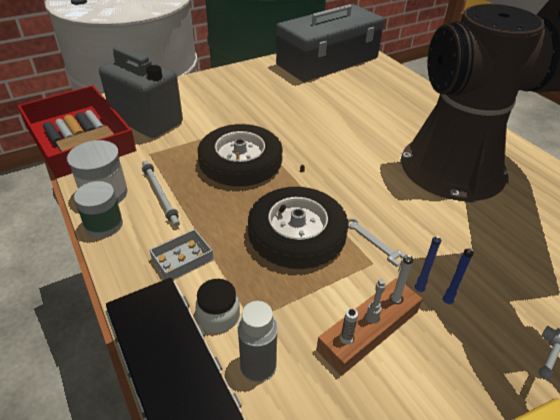

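View pics/side0.png

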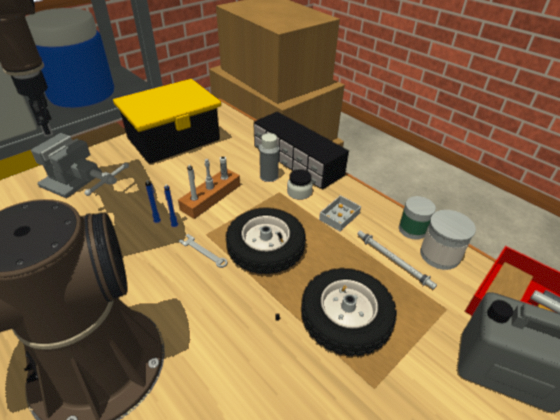

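View pics/wrist0.png

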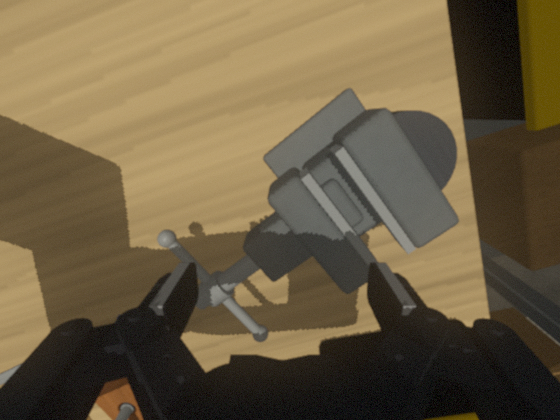

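The block holds three tools: in the scene view at (349,323), (377,300) and (403,280), in the side view at (192,185), (209,175) and (223,167). Two blue look-alikes stand beside it. The near wheel in the scene view (298,225) has a dark cap at (283,211), and the far wheel (240,152) seems to have a bare valve. I'll enlarge both to check.

Run:
```python
import cv2,numpy as np
s=cv2.imread('pics/scene0.png'); d=cv2.imread('pics/side0.png')
def crop(i,x,y,w,h,k,o): cv2.imwrite(o,cv2.resize(i[y:y+h,x:x+w],None,fx=k,fy=k,interpolation=cv2.INTER_CUBIC))
crop(s,310,230,130,150,4,'pics/c_rack_s.png')
crop(d,170,140,80,80,7,'pics/c_rack_d.png')
crop(s,190,115,170,160,4,'pics/c_wh_s.png') if 0 else crop(s,190,115,160,150,4,'pics/c_wh_s.png')
crop(d,220,200,180,150,4,'pics/c_wh_d.png')
```

```text
(no output)
```

View pics/c_rack_s.png

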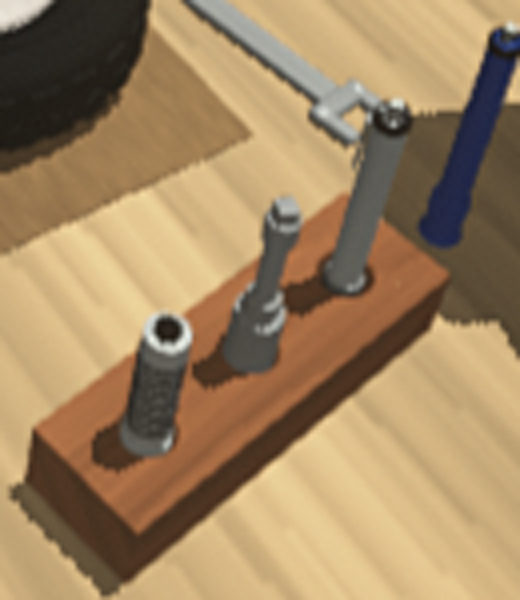

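View pics/c_rack_d.png

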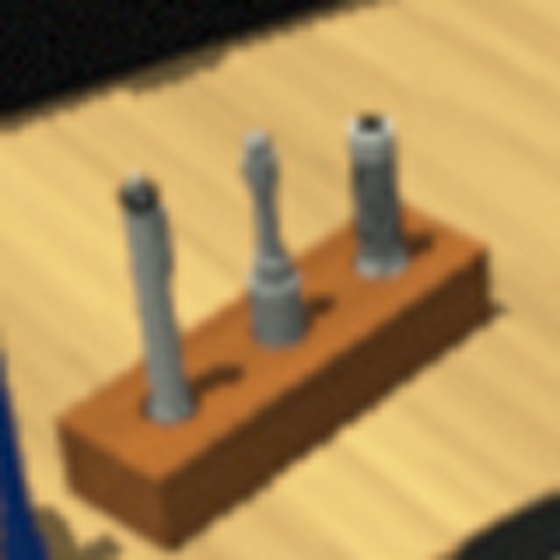

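View pics/c_wh_s.png

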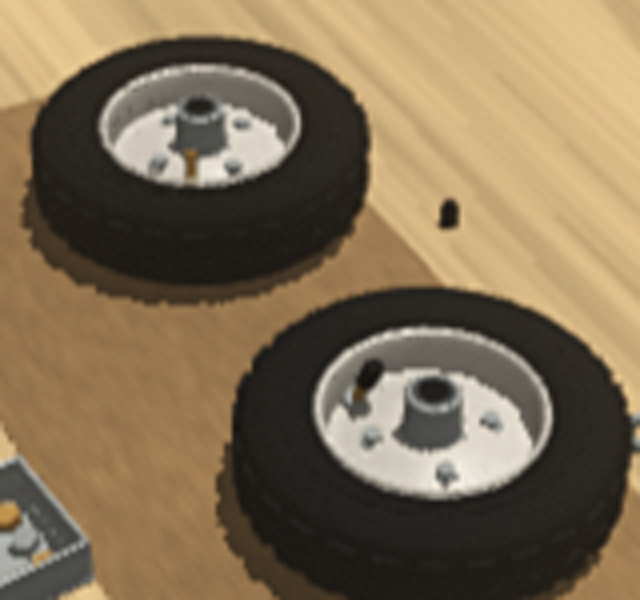

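View pics/c_wh_d.png

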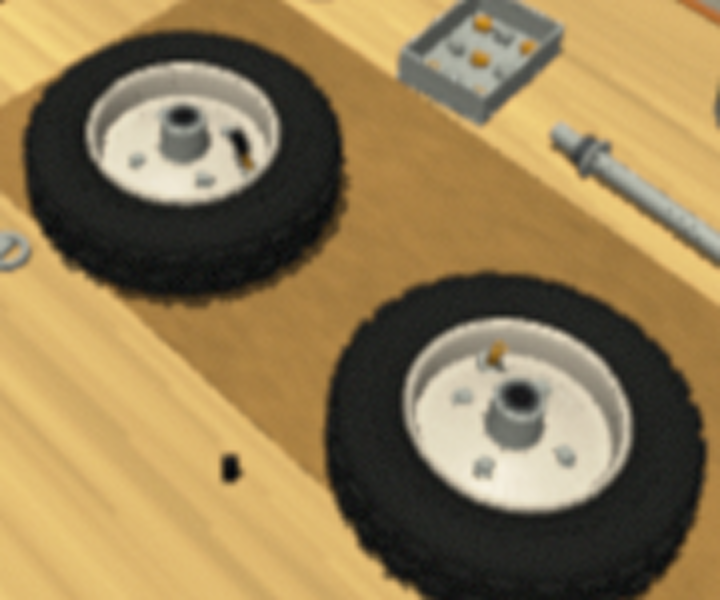

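The gauge is the tool at the robot end of the block: tallest, a plain barrel with a clip and a stick, at scene (405,260) and side (190,170). The socket is in the middle and the torch at the far end. The bare brass valve is on the far wheel, at scene (238,153) and side (344,287). The near wheel carries the black cap. Next I'll triangulate and check the result against the known heights.

```bash
cat > h.py <<'E'
import numpy as np,cv2
from scipy.spatial.transform import Rotation as R
from station import *
def q(w): return R.from_quat(np.r_[w[1:],w[0]])
class Cam:
    def __init__(s,n):
        c=read_camera(n); s.img=c['frame'][:,:,::-1].copy(); s.f=s.img.shape[0]/2/np.tan(np.radians(c['fovy']/2))
        s.cx,s.cy=c['cx'],c['cy']; s.p=np.array(c['xyz']); 
        s.R=q(c['rotation']).as_matrix()
    def ray(s,u): 
        d=s.R@np.array([(u[0]-s.cx)/s.f,-(u[1]-s.cy)/s.f,-1]); return d/np.linalg.norm(d)
    def onz(s,u,z): d=s.ray(u); return s.p+d*(z-s.p[2])/d[2]
    def proj(s,X):
        X=np.atleast_2d(X); c=(X-s.p)@s.R; return np.c_[s.cx+s.f*c[:,0]/-c[:,2], s.cy+s.f*c[:,1]/c[:,2]]
def tri(cs,us):
    A=np.zeros((3,3));b=np.zeros(3)
    for c,u in zip(cs,us):
        d=c.ray(u);P=np.eye(3)-np.outer(d,d);A+=P;b+=P@c.p
    X=np.linalg.solve(A,b); return X,[ (c.proj(X)[0]-u).round(1) for c,u in zip(cs,us)]
E
python3 - <<'E'
from h import *
S,D=Cam('scene'),Cam('side')
F={'gaugetop161':((408,259),(189.9,168)),'gaugebase45':((396.75,299.5),(194.3,197.9)),
'valve66':((237.75,153),(344.25,286.5)),'hub72':((240.25,141),(350.25,298.75)),'hubB72':((298.75,212.5),(266,228.75)),
'socktop151':((381.5,282),(207.5,160)),'torchtop123':((352,312.5),(223,157.5)),
'torchbase45':((347.5,340.5),(224.3,178)),'caploose':((302,168.5),(277.5,317))}
for k,(a,b) in F.items():
    X,r=tri([S,D],[np.array(a),np.array(b)]); print(k,X.round(4),r)
E
```

```text
gaugetop161 [0.4551 0.2862 0.1568] [array([-0.9,  0. ]), array([-0.5, -0.1])]
gaugebase45 [0.4552 0.2887 0.0407] [array([-1., -0.]), array([-0.6, -0.1])]
valve66 [ 0.5268 -0.257   0.0633] [array([-0.2, -0.1]), array([-0.2,  0.1])]
hub72 [ 0.503  -0.2924  0.0717] [array([-0.6, -0.2]), array([-0.7,  0.2])]
hubB72 [0.511  0.0148 0.0706] [array([-0.8, -0.1]), array([-0.7,  0.1])]
socktop151 [0.5238 0.2981 0.1473] [array([-1.4, -0. ]), array([-0.8, -0.1])]
torchtop123 [0.5901 0.3102 0.1198] [array([-1. , -0.1]), array([-0.5, -0. ])]
torchbase45 [0.5896 0.3128 0.0366] [array([-1.1, -0.1]), array([-0.6, -0. ])]
caploose [ 0.3736 -0.1842  0.0059] [array([-0.3, -0. ]), array([-0.3,  0. ])]
```

```bash
cat >> h.py <<'E'
def delta(p,Rm):
    """shift (tool axes, cm) and rotvec (deg) from the present pose to p,Rm"""
    o=get_obs(); R0=q(o['orientation']).as_matrix()
    return (R0.T@(p-o['ee_pos'])*100).round(2), np.degrees(R.from_matrix(R0.T@Rm).as_rotvec()).round(2)
E
python3 - <<'E'
from h import *
o=get_obs(); R0=q(o['orientation']).as_matrix(); print(R0.round(3))
S,D=Cam('scene'),Cam('side')
for a,b in [((437,241),(150,184)),((467,254),(169.5,188)),((421,289),(155,221)),((449,301),(174.5,225))]:
    print(tri([S,D],[np.array(a),np.array(b)]))
W=Cam('wrist'); print('cam in tool', R0.T@(W.p-o['ee_pos']), (R0.T@W.R).round(3))
for yaw in (0,): 
    x=np.array([0,0,-1.]); t=np.radians(10+90+yaw); y=np.array([np.cos(t),np.sin(t),0])
    for y in (y,-y):
        Rm=np.c_[x,y,np.cross(x,y)]; print(delta(np.array([.455,.287,.21]),Rm))
E
```

```text
[[-0.     0.312  0.95 ]
 [-0.001  0.95  -0.312]
 [-1.    -0.001  0.   ]]
(array([0.34761089, 0.28279531, 0.14911981]), [array([11.9, -1.5]), array([7.9, 1.7])])
(array([0.3600457 , 0.3036507 , 0.13203365]), [array([-17.3,   1.3]), array([-10.5,  -2.8])])
(array([0.34328497, 0.28866174, 0.00612309]), [array([13.3, -1. ]), array([9.1, 1.3])])
(array([ 0.35241287,  0.30470524, -0.01422859]), [array([-14.9,   0.2]), array([-9.5, -1.9])])
cam in tool [-0.16268064  0.00086003 -0.07784729] [[-0.001  0.304 -0.953]
 [ 1.     0.002 -0.001]
 [ 0.001 -0.953 -0.304]]
(array([ 2.000e-02, -2.351e+01,  3.426e+01]), array([-2.821e+01, -1.000e-02,  2.000e-02]))
(array([ 2.000e-02, -2.351e+01,  3.426e+01]), array([1.5179e+02, 2.0000e-02, 1.0000e-02]))
```

```bash
python3 -m jog '[0,-3.36,4.89,0,0,0,0, 0,-3.36,4.89,0,0,0,0, 0,-3.36,4.89,0,0,0,0, 0,-3.36,4.89,0,0,0,0, 0,-3.36,4.89,0,0,0,0, 0,-3.36,4.89,0,0,0,0, 0,-3.36,4.89,0,0,0,0, 0,0,0,-9.4,0,0,0, 0,0,0,-9.4,0,0,0, 0,0,0,-9.4,0,0,0]'
python3 - <<'E'
from h import *
W=Cam('wrist');cv2.imwrite('pics/w1.png',W.img)
print(get_obs()['ee_pos'],W.proj([[.455,.287,.161],[.455,.287,.045]]))
E
```

```text
time_s: 1.65
ee_pos: [0.455, 0.2868, 0.2104]
orientation: [0.704, -0.063, 0.704, 0.063]
ft_force: [-0.1, -0.6, 0.1]
finger_gap: 0.0855
[0.45487165 0.28690802 0.21037658] [[281.39145323 220.83655112]
 [281.58960125 186.02800059]]
```

View pics/w1.png

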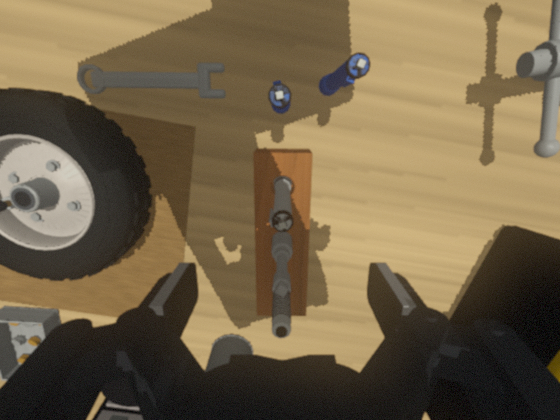

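The wrist view shows the barrel top and stick at (282,220), where I predicted them. The block lines up with the tool and the blue look-alikes are clear of the fingers. I'll go down and grip.

```bash
python3 -m jog '[2,0,0,0,0,0,0, 2,0,0,0,0,0,0, 2,0,0,0,0,0,0, 2,0,0,0,0,0,0, 1.95,0,0,0,0,0,0, 0,0,0,0,0,0,120, 0,0,0,0,0,0,180, 0,0,0,0,0,0,255, 0,0,0,0,0,0,255, 0,0,0,0,0,0,255]' 50
python3 - <<'E'
from h import *
W=Cam('wrist');cv2.imwrite('pics/w2.png',W.img)
S=Cam('scene');cv2.imwrite('pics/s2.png',cv2.resize(S.img[200:380,300:480],None,fx=3,fy=3))
o=get_obs();print(o['ee_pos'],o['finger_gap'],o['ft_force'],o['moment'])
E
```

```text
time_s: 2.95
ee_pos: [0.4552, 0.2873, 0.1114]
orientation: [0.705, -0.061, 0.704, 0.062]
ft_force: [-0.5, 0.1, 7.7]
finger_gap: 0.0143
[0.45523872 0.28734191 0.1114594 ] 0.014392441206876083 [-0.04879472  0.23358813  7.27977477] [-0.05470962  0.08276752 -0.02446809]
```

View pics/s2.png

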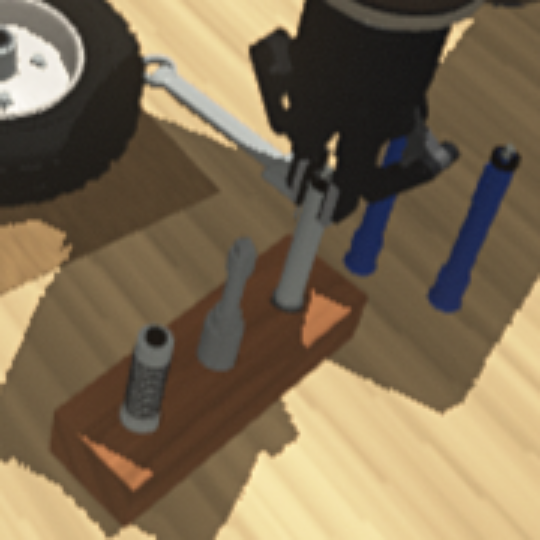

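View pics/w2.png

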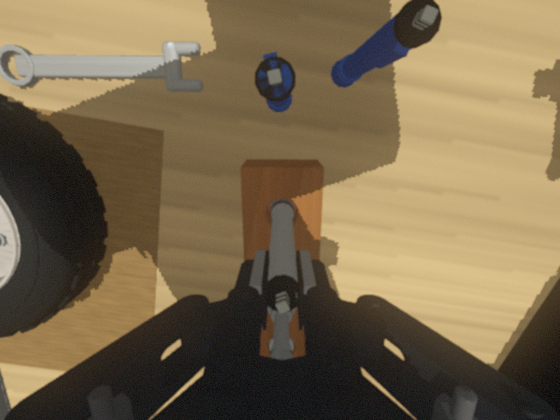

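Gripped: the gap is 14.4 mm, and there's about 7 N along the axis from the pads swinging forward. I'll lift it straight out and start moving across.

```bash
python3 -m jog '[-1,0,0,0,0,0,255, -2,0,0,0,0,0,255, -2,0,0,0,0,0,255, -2.5,0,0,0,0,0,255, -2.5,0,0,0,0,0,255, -2.5,0,0,0,0,0,255, 0,-3,0,0,0,0,255, 0,-6,0,0,0,0,255, 0,-6,0,0,0,0,255, 0,-3,0,0,0,0,255]'
python3 - <<'E'
from h import *
W=Cam('wrist');cv2.imwrite('pics/w3.png',W.img)
S=Cam('scene');cv2.imwrite('pics/s3.png',S.img)
D=Cam('side');cv2.imwrite('pics/d3.png',D.img)
o=get_obs();print(o['ee_pos'],o['finger_gap'],o['ft_force'],o['moment'],q(o['orientation']).as_matrix().round(3))
R0=q(o['orientation']).as_matrix()
for c,n in((S,'s'),(D,'d')):
    m=o['ee_pos']+R0[:,0]*.096; k=c.proj(m)[0]; g=c.proj(o['ee_pos']-R0[:,0]*.019)[0]; print(n,k,g)
    x,y=(k+g)/2; x,y=int(x)-45,int(y)-50
    x,y=max(x,0),max(y,0); print('crop',x,y); cv2.imwrite(f'pics/c{n}3.png',cv2.resize(c.img[y:y+100,x:x+100],None,fx=6,fy=6,interpolation=cv2.INTER_CUBIC))
E
```

```text
time_s: 4.3
ee_pos: [0.486, 0.1073, 0.2365]
orientation: [0.705, -0.061, 0.704, 0.061]
ft_force: [1.3, 0.6, -0.4]
finger_gap: 0.0142
[0.48614133 0.10854056 0.23638114] 0.014362887913647213 [-0.08513743  0.11500932 -0.59949843] [0.06432175 0.00912888 0.05543718] [[ 0.    -0.171  0.985]
 [ 0.     0.985  0.171]
 [-1.    -0.     0.   ]]
s [334.47385543 211.1990486 ] [340.69395646 165.74482706]
crop 292 138
d [235.92104359 197.04040542] [233.65875895 162.66581211]
crop 189 129
```

View pics/cs3.png

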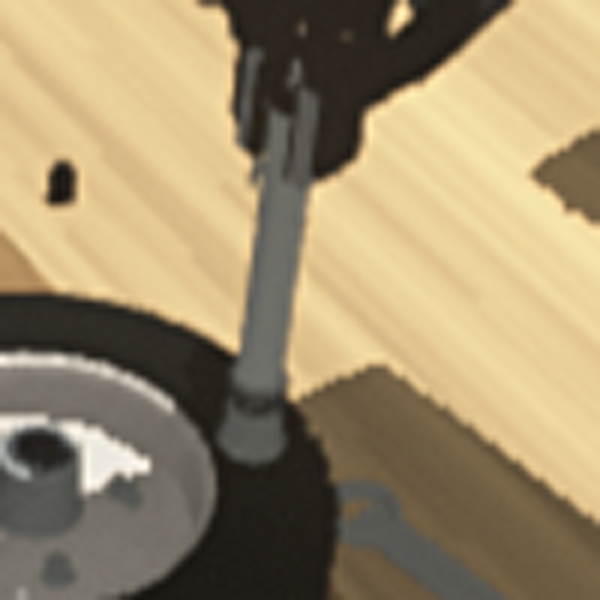

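View pics/cd3.png

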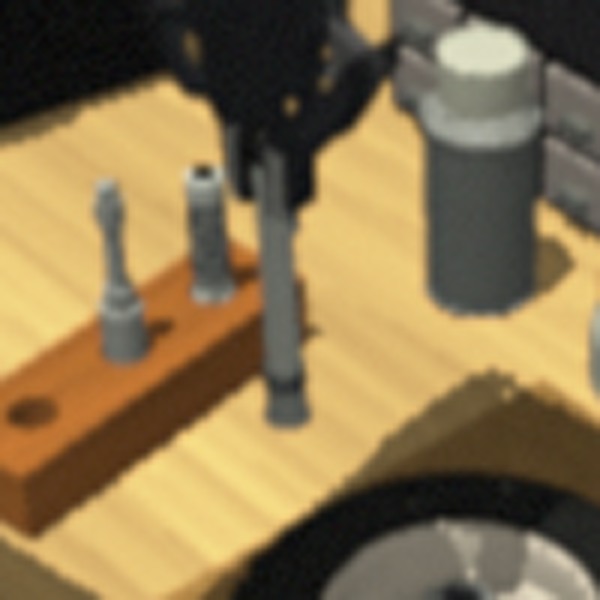

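View pics/w3.png

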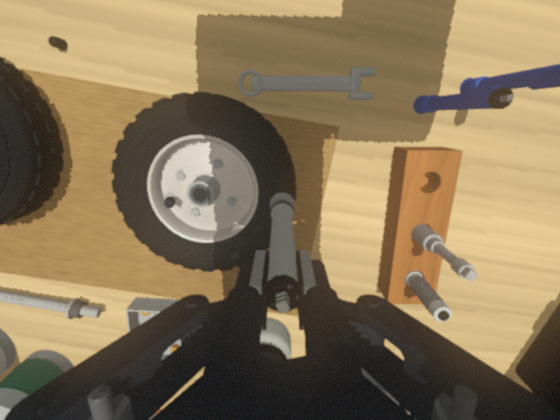

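Run:
```python
from h import *
S,D=Cam('scene'),Cam('side'); o=get_obs(); R0=q(o['orientation']).as_matrix()
ax=lambda c,t: c.proj(o['ee_pos']+R0[:,0]*t)[0]
for c,n,off,pts in((S,'s',(292,138),[(283,200),(262,370)]),(D,'d',(189,129),[(279,230),(284,370)])):
    for p in pts:
        m=np.array(p)/6+off
        t=min(np.linspace(-.02,.1,1201),key=lambda t:abs(ax(c,t)[1]-m[1])); print(n,m.round(1),t.round(3),(m-ax(c,t)).round(2))
X,r=tri([S,D],[np.array((334,212.5)),np.array((236.8,199))]); print(X,r,R0.T@(X-o['ee_pos']))
```

```text
s [339.2 171.3] -0.007 [-1.4   0.02]
s [335.7 199.7] 0.064 [-1.    0.01]
d [235.5 167.3] -0.004 [ 1.96 -0.01]
d [236.3 190.7] 0.074 [1.24 0.  ]
[0.48603023 0.10620679 0.13487152] [array([-0.4, -0. ]), array([-0.3,  0. ])] [ 0.10130421 -0.00384374 -0.00056707]
```

```bash
python3 -m jog '[0,-3,-0.6,0,0,0,255, 0,-5,-1,0,0,0,255, 0,-5.5,-1.1,0,0,0,255, 0,-5.5,-1.1,0,0,0,255, 0,-5,-1,0,0,0,255, 0,-4,-0.8,0,0,0,255, 0,-2.4,-0.3,0,0,0,255, 0,0,0,0,0,0,255, 0,0,0,0,0,0,255, 0,0,0,0,0,0,255]'
python3 - <<'E'
from h import *
W=Cam('wrist');cv2.imwrite('pics/w4.png',W.img)
o=get_obs();R0=q(o['orientation']).as_matrix()
print(o['ee_pos'],R0[:,0],o['ft_force'])
print('mouth',W.proj(o['ee_pos']+R0[:,0]*.0965)); print('top of stick',W.proj(o['ee_pos']-R0[:,0]*.0575))
for n,X in dict(valve=[.5268,-.255,.066],hub=[.503,-.291,.072]).items(): print(n,W.proj(X))
cv2.imwrite('pics/cw4.png',cv2.resize(W.img[100:250,120:320],None,fx=4,fy=4,interpolation=cv2.INTER_CUBIC))
E
```

```text
time_s: 5.8
ee_pos: [0.4808, -0.1986, 0.2359]
orientation: [0.704, -0.062, 0.704, 0.062]
ft_force: [0.3, -0.2, -0.7]
finger_gap: 0.0145
[ 0.48073186 -0.19874172  0.23588112] [-2.47124048e-05  1.54901776e-04 -9.99999988e-01] [-0.30423592 -0.29014694 -0.51073356]
mouth [[281.14417692 203.16185763]]
top of stick [[280.1397538  307.73026505]]
valve [[228.38777292 214.11898579]]
hub [[198.72300897 191.30751621]]
```

View pics/w4.png

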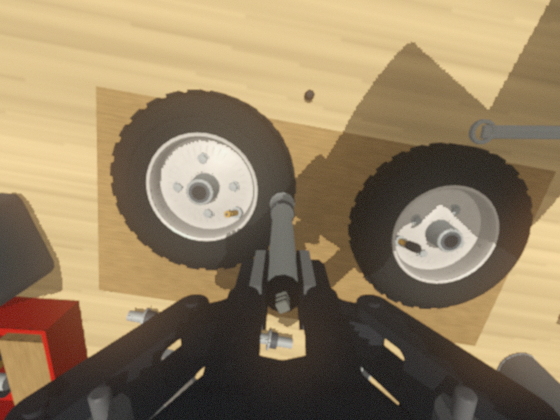

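View pics/cw4.png

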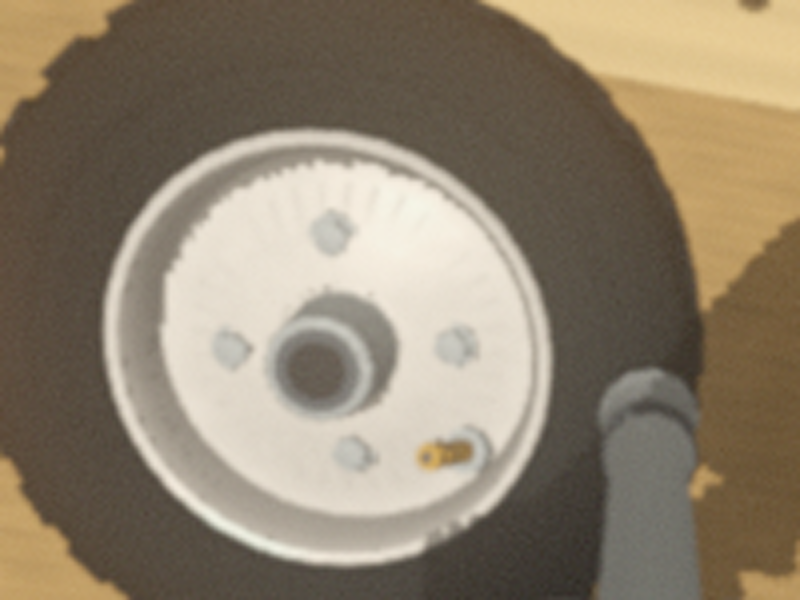

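```bash
cat >> h.py <<'E'
def overlay(c,name,x0,y0,w,h,k,L=.0965,tilt=0,ty=0,tz=0,obj=()):
    o=get_obs();R0=q(o['orientation']).as_matrix()@R.from_euler('y',tilt,degrees=True).as_matrix(); g=o['ee_pos']-q(o['orientation']).as_matrix()@np.array([.019,-ty,-tz])
    img=cv2.resize(c.img[y0:y0+h,x0:x0+w],None,fx=k,fy=k,interpolation=cv2.INTER_CUBIC)
    th=np.linspace(0,2*np.pi,73)
    for t,r in((L+.019,.012),(L+.014,.012),(L+.013,.0097),(L-.011,.0097),(L-.012,.008),(.03,.008),):
        P=g+R0[:,0]*t+r*(np.outer(np.cos(th),R0[:,1])+np.outer(np.sin(th),R0[:,2]))
        uv=((c.proj(P)-[x0,y0]+.5)*k).astype(int); cv2.polylines(img,[uv],True,(0,0,255),1)
    for P in obj:
        uv=((c.proj(P)-[x0,y0]+.5)*k).astype(int); cv2.polylines(img,[uv],False,(0,255,0),1)
    cv2.imwrite(name,img)
def stem(v,az,tilt=20,r=.004):
    """end circle, base circle, axis of stem; az = direction valve->hub (rad)"""
    z=np.r_[np.sin(np.radians(tilt))*np.array([np.cos(az),np.sin(az)]),np.cos(np.radians(tilt))]
    a=np.cross(z,[0,0,1]);a/=np.linalg.norm(a);b=np.cross(z,a);th=np.linspace(0,2*np.pi,37)
    C=r*(np.outer(np.cos(th),a)+np.outer(np.sin(th),b))
    return [v+C, v-.025*z+C, np.array([v,v-.033*z])],z
E
python3 - <<'E'
from h import *
W=Cam('wrist')
v=W.onz((227.25-.5+.125,214.25-.5+.125),.066);h=W.onz((200-.4,191.5-.4),.072)
d=(h-v)[:2];print(v,h,np.linalg.norm(d),np.degrees(np.arctan2(d[1],d[0])))
az=np.arctan2(d[1],d[0])
ob,z=stem(v,az)
th=np.linspace(0,2*np.pi,73); circ=lambda r,zz:np.c_[h[0]+r*np.cos(th),h[1]+r*np.sin(th),zz+0*th]
overlay(W,'pics/o4.png',120,100,200,150,4,obj=ob+[circ(.016,.072),circ(.063,.065)])
E
```

```text
[ 0.52683486 -0.25699545  0.066     ] [ 0.50260374 -0.29020798  0.072     ] 0.04111227114975093 -126.11365408198463
```

View pics/o4.png

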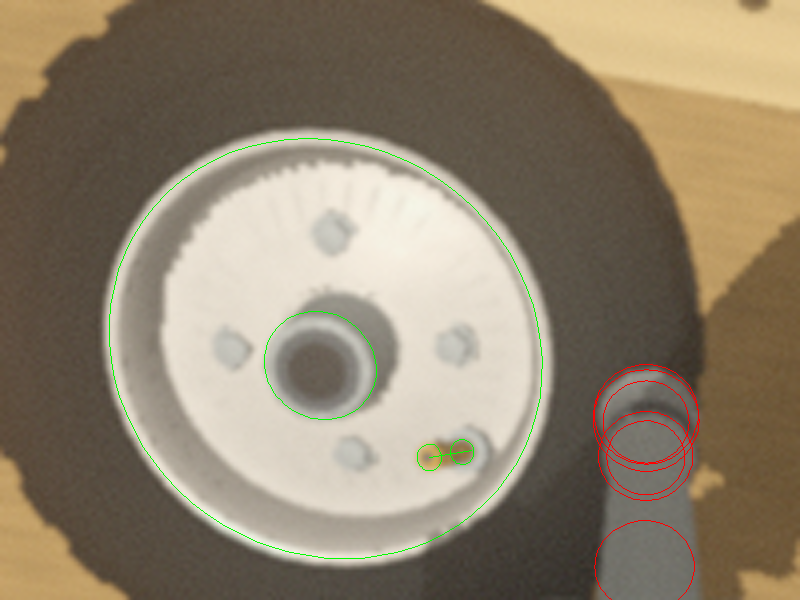

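```bash
cat >> h.py <<'E'
V=np.array([.5268,-.2570,.066]); AZ=np.radians(-126.1)
def target(s,L=.0965,v=V,az=AZ):
    """tool pose with mouth s m beyond valve end along stem, least turn from present"""
    z=stem(v,az)[1]; R0=q(get_obs()['orientation']).as_matrix()
    ax=np.cross(R0[:,0],-z); n=np.linalg.norm(ax); rot=R.from_rotvec(ax/n*np.arctan2(n,R0[:,0]@-z)) if n>1e-9 else R.identity()
    return v+z*(L+s), rot.as_matrix()@R0
E
python3 - <<'E'
from h import *
p,Rm=target(.035); print(p,delta(p,Rm),get_obs()['joint_pos'].round(2))
E
```

```text
[ 0.50030051 -0.29333987  0.18956958] (array([ 4.64, -9.63,  0.27]), array([ -0.  , -14.42,  13.85])) [-0.45  0.27  1.86  0.    1.01 -2.2 ]
```

```bash
python3 -m jog '[0,-2,0,0,0,0,255, 0,-3,0.1,0,0,0,255, 0,-3,0.1,0,0,0,255, 0,-1.63,0.07,0,0,0,255, 0,0,0,0,-3.6,3.46,255, 0,0,0,0,-3.6,3.46,255, 0,0,0,0,-3.6,3.46,255, 0,0,0,0,-3.6,3.46,255, 0,0,0,0,0,0,255, 0,0,0,0,0,0,255]'
python3 - <<'E'
from h import *
p,Rm=target(.035); o=get_obs();print(delta(p,Rm),o['joint_pos'].round(2),o['ft_force'])
W=Cam('wrist');ob,z=stem(V,AZ);overlay(W,'pics/o5.png',160,120,200,150,4,obj=ob)
E
```

```text
time_s: 7.15
ee_pos: [0.5, -0.2944, 0.2358]
orientation: [0.774, 0.031, 0.614, 0.152]
ft_force: [0.8, -0.4, -0.1]
finger_gap: 0.0146
(array([ 4.38, -1.  , -1.09]), array([ 0.  , -0.08,  0.1 ])) [-0.81  0.38  1.75  0.38  1.1  -2.75] [ 0.79858448 -0.35115125 -0.1286049 ]
```

View pics/o5.png

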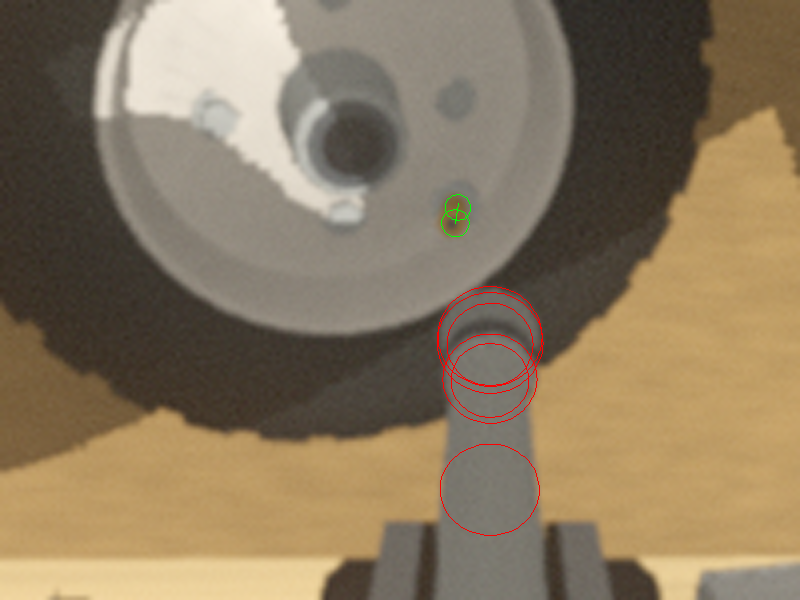

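Overlays of the gauge (red) and stem (green) both match the picture. I'll move to the standoff on the stem axis.

```bash
python3 -m jog '[0,-0.5,-0.5,0,0,0,255, 0,-0.5,-0.59,0,-0.08,0.1,255, 1,0,0,0,0,0,255, 1,0,0,0,0,0,255, 1,0,0,0,0,0,255, 1,0,0,0,0,0,255, 0.4,0,0,0,0,0,255, 0,0,0,0,0,0,255, 0,0,0,0,0,0,255, 0,0,0,0,0,0,255]'
python3 - <<'E'
from h import *
p,Rm=target(.035); o=get_obs();print(delta(p,Rm),o['joint_pos'].round(2),o['ft_force'])
ob,z=stem(V,AZ)
W=Cam('wrist');overlay(W,'pics/o6.png',180,100,200,150,4,obj=ob)
for n in('scene','side'):
    c=Cam(n); u=c.proj(V+.04*z)[0]; overlay(c,f'pics/o6{n}.png',int(u[0])-40,int(u[1])-45,80,80,7,obj=ob)
    cv2.imwrite(f'pics/r6{n}.png',cv2.resize(c.img[int(u[1])-45:int(u[1])+35,int(u[0])-40:int(u[0])+40],None,fx=7,fy=7,interpolation=cv2.INTER_CUBIC))
E
```

```text
time_s: 8.45
ee_pos: [0.5005, -0.2932, 0.1898]
orientation: [0.775, 0.032, 0.612, 0.153]
ft_force: [-0.6, 0.4, 0.0]
finger_gap: 0.0144
(array([ 0.01, -0.01, -0.03]), array([ 0.  ,  0.09, -0.04])) [-0.81  0.43  1.8   0.41  1.01 -2.8 ] [-0.60501109  0.39222869  0.03198582]
```

View pics/o6.png

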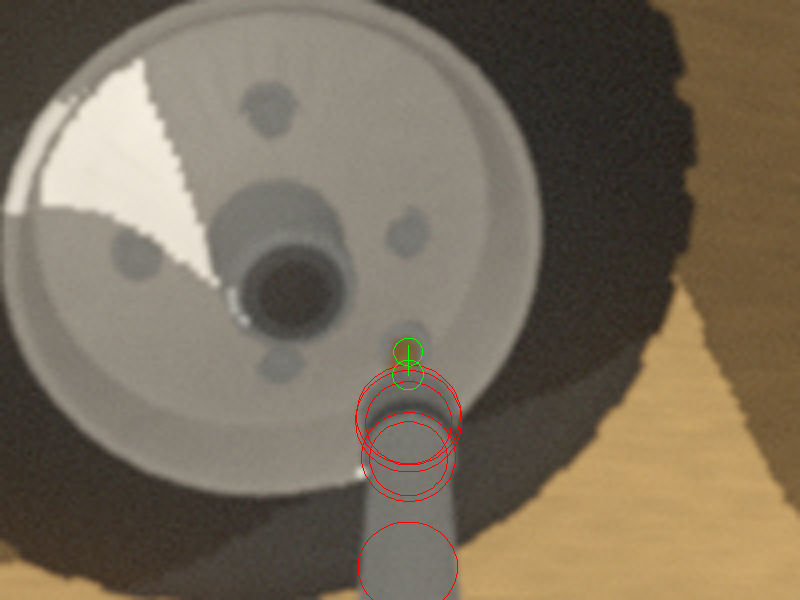

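View pics/o6scene.png

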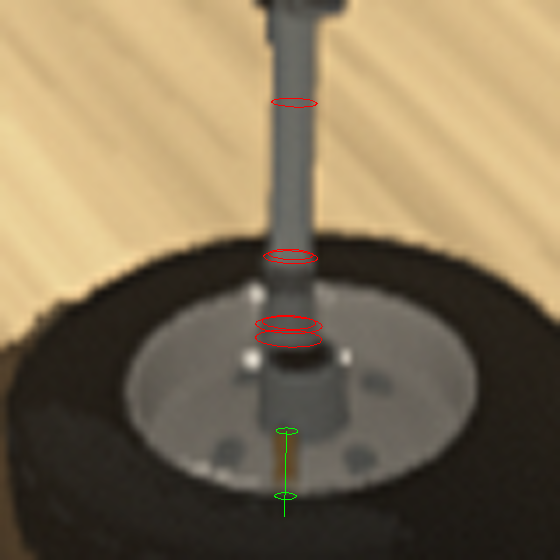

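View pics/o6side.png

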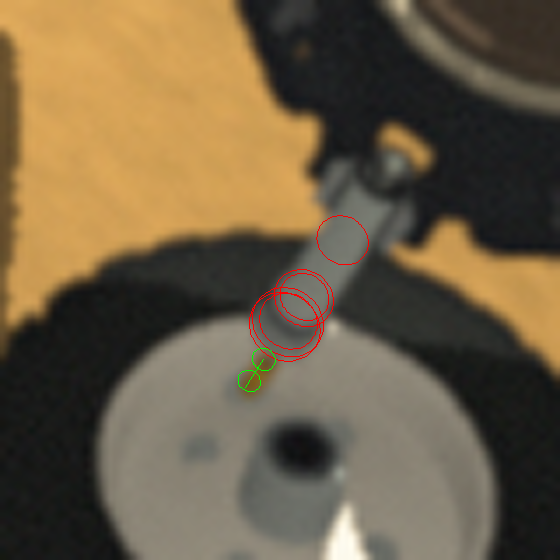

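```bash
cat >> h.py <<'E'
def axial(n=8):
    z=stem(V,AZ)[1]; F=[];M=[];P=[]
    for i in range(n):
        read_camera('side'); o=get_obs(); F.append(o['ft_force']);M.append(o['moment']);P.append(o['ee_pos'])
    F=np.array(F);f=F.mean(0); a=f@z
    print('F',f.round(2),'sd',F.std(0).round(2),'axial',a.round(2),'lat',(f-a*z).round(2),'M',np.mean(M,0).round(3),'t',o['time_s'])
    R0=q(o['orientation']).as_matrix(); p=np.mean(P,0); e=p-V; print('mouth s mm',((e@z-.0965)*1e3).round(2),'off-axis tool yz mm',(R0.T@(e-e@z*z)*1e3).round(2),'angle deg',np.degrees(np.arccos(min(1,-R0[:,0]@z))).round(2))
E
python3 -c "
from h import *
axial()"
python3 -m jog '[0.5,0,-0.02,0,0,0,255, 0.7,0,0,0,0,0,255, 0.7,0,0,0,0,0,255, 0.7,0,0,0,0,0,255, 0.5,0,0,0,0,0,255, 0.3,0,0,0,0,0,255, 0,0,0,0,0,0,255, 0,0,0,0,0,0,255, 0,0,0,0,0,0,255, 0,0,0,0,0,0,255]'
python3 - <<'E'
from h import *
axial(4); o=get_obs()
ob,z=stem(V,AZ)
W=Cam('wrist');overlay(W,'pics/o7.png',180,100,200,150,4,obj=ob)
for n in('scene','side'):
    c=Cam(n); u=c.proj(V+.02*z)[0]; 
    cv2.imwrite(f'pics/r7{n}.png',cv2.resize(c.img[int(u[1])-35:int(u[1])+35,int(u[0])-35:int(u[0])+35],None,fx=8,fy=8,interpolation=cv2.INTER_CUBIC))
E
```

```text
F [-0.07 -0.06 -0.99] sd [0.48 0.42 0.3 ] axial -0.9 lat [-0.25 -0.31 -0.15] M [-0.207  0.147  0.009] t 9.0
mouth s mm 34.81 off-axis tool yz mm [0.   0.24 0.13] angle deg 0.1
time_s: 10.25
ee_pos: [0.5071, -0.2837, 0.1576]
orientation: [0.775, 0.032, 0.612, 0.154]
ft_force: [-0.2, 0.0, -0.9]
finger_gap: 0.0147
F [ 0.09  0.2  -0.89] sd [0.69 0.47 0.41] axial -0.91 lat [-0.1  -0.05 -0.04] M [-0.209  0.145  0.019] t 10.45
mouth s mm 0.82 off-axis tool yz mm [ 0.    0.28 -0.02] angle deg 0.1
```

View pics/r7scene.png

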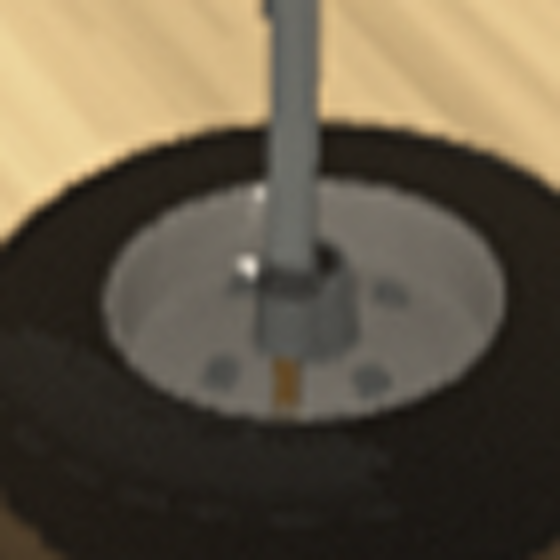

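View pics/r7side.png

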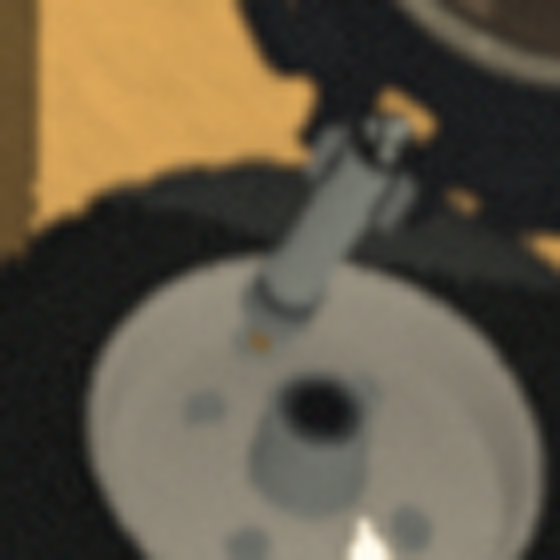

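View pics/o7.png

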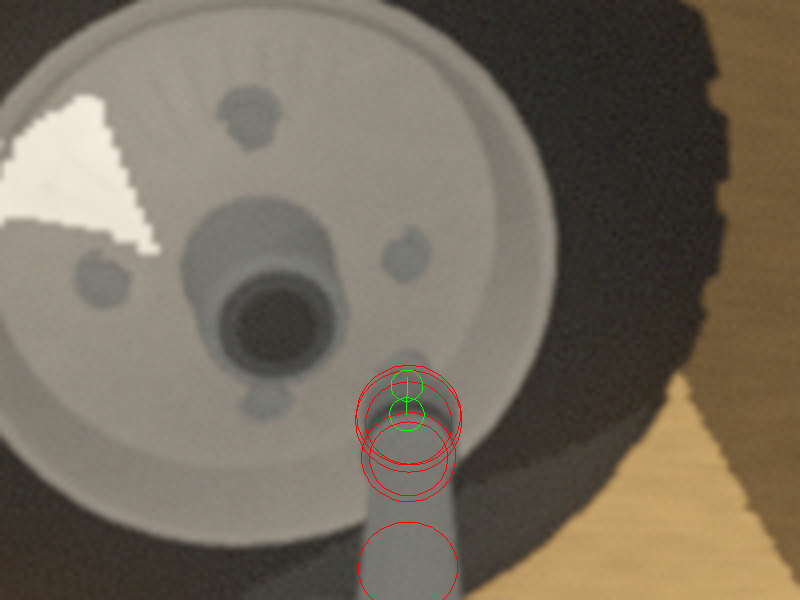

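The stem runs into the mouth on the axis in both fixed views: scene stem at crop (286,380) under the chuck, side stem at (260,340) on the barrel line. I'll advance slowly and watch the force.

```bash
python3 -m jog '[0.1,0,-0.02,0,0,0,255, 0.1,0,0,0,0,0,255, 0.1,0,0,0,0,0,255, 0.1,0,0,0,0,0,255, 0.1,0,0,0,0,0,255, 0.1,0,0,0,0,0,255, 0.1,0,0,0,0,0,255, 0,0,0,0,0,0,255, 0,0,0,0,0,0,255, 0,0,0,0,0,0,255]'
python3 -c "
from h import *
axial()"
```

```text
time_s: 11.85
ee_pos: [0.5083, -0.2816, 0.1509]
orientation: [0.775, 0.032, 0.613, 0.154]
ft_force: [0.6, -0.4, -2.2]
finger_gap: 0.0143
F [-0.31 -0.37 -1.51] sd [0.4  0.58 0.48] axial -1.26 lat [-0.56 -0.71 -0.33] M [-0.373  0.18  -0.027] t 12.25
mouth s mm -6.23 off-axis tool yz mm [ 0.    0.31 -0.22] angle deg 0.1
```

```bash
cat >> h.py <<'E'
def lat():
    o=get_obs();R0=q(o['orientation']).as_matrix();F=[];M=[]
    for i in range(8): read_camera('side');o=get_obs();F.append(o['ft_force']);M.append(o['moment'])
    print('tool F',(R0.T@np.mean(F,0)).round(2),'base',(R0.T@[-.07+.08,-.06+.13,-.95]).round(2),'tool dM',(R0.T@(np.mean(M,0)-[-.208,.146,.014])).round(3))
E
python3 -m jog '[0.1,0,0,0,0,0,255, 0.1,0,0,0,0,0,255, 0.1,0,0,0,0,0,255, 0.1,0,0,0,0,0,255, 0.1,0,0,0,0,0,255, 0,0,0,0,0,0,255, 0,0,0,0,0,0,255, 0,0,0,0,0,0,255, 0,0,0,0,0,0,255, 0,0,0,0,0,0,255]'
python3 -c "
from h import *
axial();lat()"
```

```text
time_s: 13.5
ee_pos: [0.5094, -0.2803, 0.1462]
orientation: [0.775, 0.032, 0.612, 0.154]
ft_force: [-0.5, -1.7, 4.2]
finger_gap: 0.0145
F [-1.22 -2.01  3.66] sd [0.29 0.52 0.47] axial 4.24 lat [-0.36 -0.84 -0.33] M [-0.348  0.179 -0.025] t 13.9
mouth s mm -11.23 off-axis tool yz mm [ 0.    0.29 -0.2 ] angle deg 0.1
tool F [-4.89 -0.87 -0.18] base [ 0.91 -0.16 -0.22] tool dM [ 0.011  0.041 -0.181]
```

Axial push is 4.24 − (−0.9) ≈ 5.1 N, so the valve is on the seal. There is also about 0.7 N sideways in tool −y, so the bore is probably touching one side of the stem. I'll back off the seal and centre it.

```bash
python3 -m jog '[-0.15,0,0,0,0,0,255, -0.2,0,0,0,0,0,255, 0,-0.05,0,0,0,0,255, 0,-0.05,0,0,0,0,255, 0,0,0,0,0,0,255, 0,0,0,0,0,0,255, 0,0,0,0,0,0,255, 0,0,0,0,0,0,255, 0,0,0,0,0,0,255, 0,0,0,0,0,0,255]'
python3 -c "
from h import *
axial(4);lat()"
```

```text
time_s: 15.55
ee_pos: [0.5089, -0.2822, 0.1492]
orientation: [0.775, 0.032, 0.612, 0.154]
ft_force: [-0.2, -0.5, -1.0]
finger_gap: 0.0141
F [-0.2   0.26 -1.07] sd [0.84 0.45 0.46] axial -1.04 lat [-0.4  -0.02 -0.09] M [-0.196  0.143 -0.029] t 15.75
mouth s mm -7.75 off-axis tool yz mm [-0.   -0.68 -0.22] angle deg 0.1
tool F [ 0.92 -0.15 -0.16] base [ 0.91 -0.16 -0.22] tool dM [ 0.008 -0.012  0.016]
```

```bash
python3 -m jog '[0,-0.05,0,0,0,0,255, 0,-0.05,0,0,0,0,255, 0,-0.05,0,0,0,0,255, 0,0,0,0,0,0,255, 0,0,0,0,0,0,255, 0,0,0,0,0,0,255, 0,0,0,0,0,0,255, 0,0,0,0,0,0,255, 0,0,0,0,0,0,255, 0,0,0,0,0,0,255]'
python3 -c "
from h import *
axial(1);lat()"
```

```text
time_s: 17.4
ee_pos: [0.5092, -0.2836, 0.1488]
orientation: [0.775, 0.032, 0.612, 0.154]
ft_force: [-0.7, -1.0, -0.2]
finger_gap: 0.0144
F [-0.17  0.34 -0.83] sd [0. 0. 0.] axial -0.84 lat [-0.34  0.11 -0.04] M [-0.21   0.1   -0.009] t 17.45
mouth s mm -7.75 off-axis tool yz mm [-0.   -2.19 -0.22] angle deg 0.1
tool F [ 1.01 -0.18 -0.12] base [ 0.91 -0.16 -0.22] tool dM [ 0.001  0.006 -0.006]
```

```bash
python3 -m jog '[0,0.05,0,0,0,0,255, 0,0.05,0,0,0,0,255, 0,0,0.04,0,0,0,255, 0,0,0.04,0,0,0,255, 0,0,0.04,0,0,0,255, 0,0,0,0,0,0,255, 0,0,0,0,0,0,255, 0,0,0,0,0,0,255, 0,0,0,0,0,0,255, 0,0,0,0,0,0,255]'
python3 -c "
from h import *
axial(1);lat()"
python3 -m jog '[0,0,-0.04,0,0,0,255, 0,0,-0.04,0,0,0,255, 0,0,-0.04,0,0,0,255, 0,0,-0.04,0,0,0,255, 0,0,-0.04,0,0,0,255, 0,0,-0.04,0,0,0,255, 0,0,0,0,0,0,255, 0,0,0,0,0,0,255, 0,0,0,0,0,0,255, 0,0,0,0,0,0,255]'
python3 -c "
from h import *
axial(1);lat()"
```

```text
time_s: 19.1
ee_pos: [0.5101, -0.2825, 0.1494]
orientation: [0.775, 0.032, 0.612, 0.154]
ft_force: [-0.4, 0.3, -1.4]
finger_gap: 0.0145
F [-0.39  0.3  -0.54] sd [0. 0. 0.] axial -0.52 lat [-0.49  0.16 -0.06] M [-0.17   0.172 -0.041] t 19.15
mouth s mm -7.76 off-axis tool yz mm [-0.   -1.17  0.98] angle deg 0.1
tool F [ 0.96 -0.35 -0.15] base [ 0.91 -0.16 -0.22] tool dM [ 0.014  0.002 -0.004]
time_s: 20.8
ee_pos: [0.5078, -0.2829, 0.1488]
orientation: [0.775, 0.032, 0.613, 0.154]
ft_force: [0.3, -0.7, -0.9]
finger_gap: 0.0143
F [ 0.1  -0.32 -0.27] sd [0. 0. 0.] axial -0.19 lat [ 0.06 -0.37 -0.1 ] M [-0.171  0.146 -0.02 ] t 20.85
mouth s mm -7.76 off-axis tool yz mm [-0.   -1.17 -1.39] angle deg 0.1
tool F [ 0.88 -0.39 -0.25] base [ 0.91 -0.16 -0.22] tool dM [ 0.018 -0.016  0.002]
```

It is free over ±1.2 mm in tool z and about ±1.2 mm in tool y about the new centre. I'll return to the centre and press.

```bash
python3 -m jog '[0,0,0.06,0,0,0,255, 0,0,0.06,0,0,0,255, 0,0,0,0,0,0,255, 0.1,0,0,0,0,0,255, 0.1,0,0,0,0,0,255, 0.1,0,0,0,0,0,255, 0.05,0,0,0,0,0,255, 0,0,0,0,0,0,255, 0,0,0,0,0,0,255, 0,0,0,0,0,0,255]'
python3 - <<'E'
from h import *
axial(8);lat()
ob,z=stem(V,AZ)
W=Cam('wrist');overlay(W,'pics/o8.png',180,100,200,150,4,obj=ob)
for n in('scene','side'):
    c=Cam(n); u=c.proj(V+.03*z)[0]; 
    cv2.imwrite(f'pics/r8{n}.png',cv2.resize(c.img[int(u[1])-40:int(u[1])+40,int(u[0])-40:int(u[0])+40],None,fx=7,fy=7,interpolation=cv2.INTER_CUBIC))
    cv2.imwrite(f'pics/f8{n}.png',c.img)
E
```

```text
time_s: 22.5
ee_pos: [0.5097, -0.2818, 0.1458]
orientation: [0.775, 0.032, 0.612, 0.154]
ft_force: [-0.8, -1.7, 3.6]
finger_gap: 0.0144
F [-1.06 -1.58  3.83] sd [0.4  0.46 0.46] axial 4.25 lat [-0.2  -0.41 -0.16] M [-0.31   0.112 -0.042] t 22.9
mouth s mm -11.22 off-axis tool yz mm [-0.   -1.23 -0.18] angle deg 0.1
tool F [-4.23 -0.99 -0.18] base [ 0.91 -0.16 -0.22] tool dM [ 0.033 -0.023 -0.195]
```

View pics/o8.png

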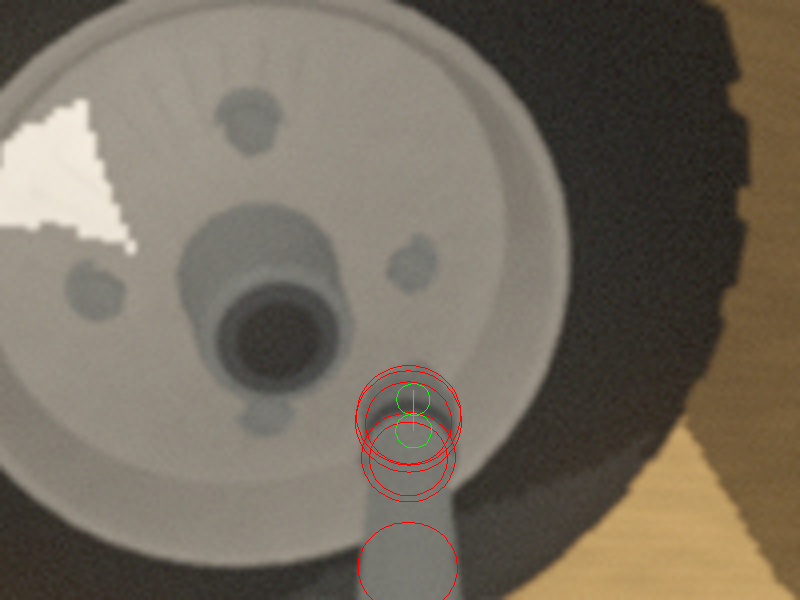

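View pics/r8side.png

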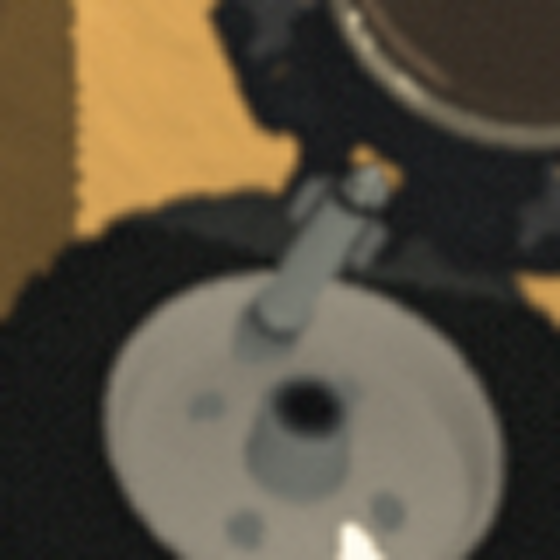

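View pics/f8scene.png

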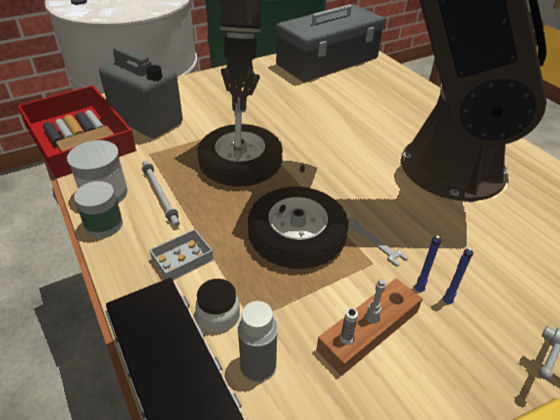

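It is seated at about 5.1 N. About 0.8 N sideways in tool −y remains, so I'll ease a little that way.

```bash
python3 -m jog '[0,-0.04,0,0,0,0,255, 0,0,0,0,0,0,255, 0,0,0,0,0,0,255, 0,0,0,0,0,0,255, 0,0,0,0,0,0,255, 0,0,0,0,0,0,255, 0,0,0,0,0,0,255, 0,0,0,0,0,0,255, 0,0,0,0,0,0,255, 0,0,0,0,0,0,255]'
python3 -c "
from h import *
axial(4);lat()"
```

```text
time_s: 24.7
ee_pos: [0.5097, -0.282, 0.1457]
orientation: [0.775, 0.032, 0.613, 0.154]
ft_force: [-0.9, -1.4, 3.6]
finger_gap: 0.0145
F [-1.01 -0.73  4.06] sd [0.45 0.43 0.46] axial 4.22 lat [-0.16  0.44  0.1 ] M [0.012 0.158 0.047] t 24.9
mouth s mm -11.26 off-axis tool yz mm [-0.   -1.58 -0.23] angle deg 0.1
tool F [-4.37  0.64  0.01] base [ 0.91 -0.16 -0.22] tool dM [ 0.029 -0.038  0.241]
```

The side force reversed after 0.4 mm, so it was seal friction and not the bore wall. I'll go back half of that.

```bash
python3 -m jog '[0,0.02,0,0,0,0,255, 0,0,0,0,0,0,255, 0,0,0,0,0,0,255, 0,0,0,0,0,0,255, 0,0,0,0,0,0,255, 0,0,0,0,0,0,255, 0,0,0,0,0,0,255, 0,0,0,0,0,0,255, 0,0,0,0,0,0,255, 0,0,0,0,0,0,255]'
python3 - <<'E'
from h import *
axial(4);lat();W=Cam('wrist');cv2.imwrite('pics/w9.png',W.img);D=Cam('side');cv2.imwrite('pics/d9.png',D.img)
S=Cam('scene');u=S.proj(V+.04*stem(V,AZ)[1])[0].astype(int);cv2.imwrite('pics/s9.png',cv2.resize(S.img[u[1]-45:u[1]+45,u[0]-50:u[0]+50],None,fx=6,fy=6,interpolation=cv2.INTER_CUBIC))
E
```

```text
time_s: 26.55
ee_pos: [0.5097, -0.2819, 0.1457]
orientation: [0.775, 0.032, 0.613, 0.154]
ft_force: [-0.6, -1.5, 3.2]
finger_gap: 0.0145
F [-0.46 -1.8   4.19] sd [0.59 0.32 0.19] axial 4.53 lat [ 0.45 -0.55 -0.06] M [-0.338  0.054 -0.033] t 26.75
mouth s mm -11.25 off-axis tool yz mm [-0.   -1.39 -0.2 ] angle deg 0.1
tool F [-4.52 -0.53 -0.12] base [ 0.91 -0.16 -0.22] tool dM [ 0.01  -0.044 -0.135]
```

View pics/s9.png

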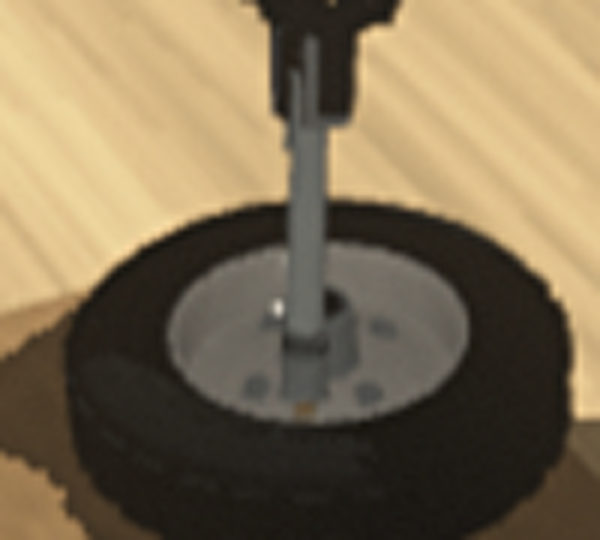

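View pics/d9.png

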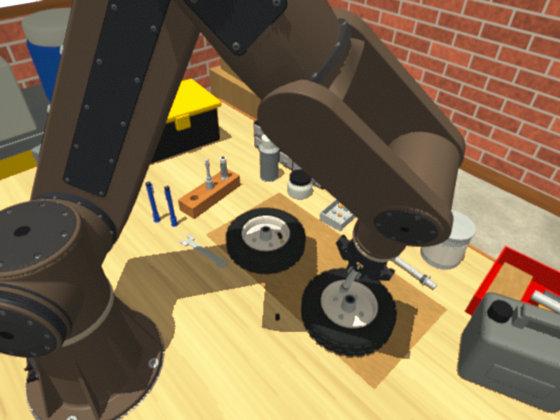

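```bash
python3 -c "
from station import *
print(sign_off(), get_obs()['time_s'])"
```

```text
the job is handed in; nothing more can be done
the job is handed in; nothing more can be done
```

The gauge is pressed onto the bare valve and still held in the gripper. I took it from the robot-end hole of the block and pushed it on along the leaning stem. The bare valve is on the wheel farther from the block. I handed the job in at about 27 s; no verdict is reported.

**Push:** my last reading was about 5.4 N along the stem, after correcting for the gauge's weight. No reading I took went above about 8 N, and that was when the gripper closed on the gauge in the block.

**Alignment:** the tool was within about 0.1° of the stem direction I measured. The scene view showed the stem under the middle of the chuck.

**Surroundings:** in the last pictures the wheels, loose cap, spanner, socket, torch and blue look-alikes looked to be where they started. I judged this by eye.

**What disagreed:**
- **Position:** my camera estimate was about 1.2 mm off sideways, and the bore touched the stem on the first push. I backed off the seal, found the free middle of the bore and pressed again.
- **Side force:** about 0.4 N sideways remained at the end. It changed sign with a 0.4 mm nudge, so I took it for friction on the seal rather than the bore touching the stem.
- **Depth:** the 5 N push came about 0.8 mm shallower than the nominal 12 mm. That is within the camera calibration error.

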